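# Seat the tapered parts cup in its holder

## Task

Pick up the wider of the two loose grey tapered cups and lower it, upright, into the weighted cup holder until its tapered wall just rests in the mouth; set it in gently without pressing it down, so that it does not wedge tight, and let go. Leave the narrower cup alone and the holder standing where it is.

Things in the scene. Friction and masses are not known exactly. Their poses are not given: they have to be found in the camera images.
- wide_cup: The wider of two hollow grey cups, 90 mm high, upright, 40 to 85 g. Origin at the centre of its underside, z up its axis; round, yaw is free. Outside it tapers from 36 mm diameter at the foot to 54 mm at z = 58 mm, with a straight collar of 58 mm diameter from z = 60 mm to the rim (3 mm wall). Grip across the outside of the collar, fingertips no lower than z = 62 mm.
- narrow_cup: The narrower grey cup of the same form, to be left alone: 68 mm high, foot 24 mm, collar 40 mm diameter from z = 44 mm to the rim. Origin at the centre of its underside, z up.
- cup_holder: Squat grey socket on a round foot (74 mm across, 7 mm thick), 0.6 kg, loose, upright. Origin at the centre of its underside, z up. 70 mm high, 63 mm across at the top; mouth 50 mm across at z = 70 mm, narrowing like the cup to a floor at z = 8 mm. The wide cup at rest on its taper has its underside 30 to 34 mm above the holder's underside, its collar some 20 mm above the rim.
There are look-alikes about, which are no part of the job. Leave any blue or green look-alike of the wide_cup alone.

How it is judged:
At the end, for the whole second after the job is handed in: The wide cup rests upright (within 10 degrees) in the holder, centred within 12 mm, its underside 18 to 45 mm above the holder's underside, still and released; the holder stands upright within 40 mm of its starting place (horizontal distance between wide_cup and cup_holder below 0.012 m and z of wide_cup in the frame of cup_holder between 0.018 and 0.045 m and angle between wide_cup's own z axis and vertical below 0.18 rad and angle between cup_holder's own z axis and vertical below 0.1 rad and linear speed of wide_cup below 0.02 m/s and distance of cup_holder from where it was at the start of the episode below 0.04 m); the robot touches nothing.
It fails at once if the wide cup is pushed hard into the holder (more than 60 N on the walls between them) (contact force between wide_cup and cup_holder above 60 N).
It fails at once if the wide cup is dropped: out of the fingers over the holder, more than some 20 mm above its seat (contact force between the fingers and wide_cup below 0.05 N and horizontal distance between wide_cup and cup_holder below 0.05 m and z of wide_cup in the frame of cup_holder above 0.055 m).
It fails at once if the narrow cup is moved by more than 30 mm (distance of narrow_cup from where it was at the start of the episode above 0.03 m).
It also fails if it takes over 38 s, if anything falls off the work surface, if the arm or the gripper's body presses on something with over 40 N, if the wrist force passes 120 N, or if a joint passes its speed limit or range.

## Robot

A 6-joint arm with a two-finger parallel gripper is mounted at the origin on the work surface; the furniture and walls round the work are solid. World frame = base frame: x ahead of the robot, y to its left, z up, the work surface at z = 0. Lengths are in m, angles in rad, forces in N, time in s.
With the tool pointing down it reaches from about 0.35 to 0.975 m from the base axis. Payload 7.1 kg.
Tool frame: the origin (TCP) lies at the very end of the fingers, on their centre line; the grasp point (between the pads) lies r.hold_point_z behind it (r.hold_point_z is the distance from the TCP to the grasp point, in m); z points along the fingers, y is the line along which they close (so a half turn about z gives the same grasp; the last joint's range is limited). The gripper opens to 88 mm and grips with 3 to 60 N. Pads are 20 mm wide; open, the fingers measure 115 mm over their backs; the gripper's body (75 mm by 178 mm) begins 61 mm behind the grasp point.
Start: joints at [-1.337, 0.423, 1.63, -0, 1.089, -0.019], TCP at [0.156, -0.605, 0.223] pointing down, gripper open.
Joint ranges: [-3, 3], [-0.9, 2.11], [0.09, 2.58], [-1.31, 4.45], [0.11, 2.69], [-2.54, 2.54]. Speed limits (rad/s): [2.39, 2.39, 3.01, 3.14, 3.14, 3.14].

## Interface

Orientations are given as a unit quaternion [x, y, z, w].
In Python, from plant import r gives the robot as it stands.
- The arm moves only by the shell command python3 -m handwheel 'ROWS' [FORCE]. ROWS is JSON, a list of rows, each a list of 7 numbers: the shift along the tool's x, y, z in units of 50 mm (1.0 is 50 mm), then the turn, a rotation vector about the tool's x, y, z in units of 6 degrees (1.0 is 6 degrees), then the opening, from 0 (shut) to 1 (fully open). In form: [[dx, dy, dz, wx, wy, wz, claw], ...]. A call has 1 to 20 rows; each row shifts and turns the commanded pose from where the row before left it, along the tool's axes as they then stand; what a row does not reach is not made up. A row lasts 1/10 s, in which the tool goes at most 50 mm and 8.59 degrees, less where a joint would pass 70% of its speed; a pose out of reach is approached as far as the arm can. A call is refused whole if a number of a shift passes 1 or a number of a turn 1, either way. A call with a gripper value outside its range is refused whole. The fingers move at their own pace and stop on an object; FORCE is the grip in N (left out, the last holds). Time passes only in rows, so rows that do not move let the fingers close. It gives the time, the measured TCP pose, the force, the opening and the grip force at its end, in the units of the state.
- r.get_state(): the state, without advancing time (a new reading comes with each control period).
- r.grab_frame(name): name is "scene" or "top"; returns (picture, depth): 400x640x3 uint8, red, green, blue; 400x640 float32, m along the optical axis (not along the pixel's ray), 0 where there is no reading.
- r.camera_info(name): a dict with "K" (3x3 intrinsics, pixels), "pose" (4x4, takes a point from camera to world coordinates). Camera axes: x right, y down, z forward; pixel columns grow to the right and rows downward; lengths in m; the calibration is good to about 2 mm. A picture is of the moment at which its call begins. camera_info takes no time and is no camera call.
- r.sign_off(): hands the job in; it is judged then, once.
The state is a dict: "time": time; "joint_positions": joint angles; "joint_velocities": joint speeds; "joint_efforts": joint torques, N m; "eef_pos": TCP position; "orientation": TCP orientation; "wrist_force": force on the tool from outside, world axes, zero at the start; "ft_torque": the same for the moment, N m; "gripper_width": finger opening in m; "gripper_force": force on a finger pad.
Only numpy, scipy, OpenCV 4.12 (cv2) and the standard library are available. Lean on these libraries where they do the work, as an engineer would, in place of code of your own. Each camera call takes 0.05 s, during which the arm holds its last target. There are 200 camera calls.

## Working session

There is one attempt and no reset: what is moved stays moved. The work goes in short steps, Python scripts to look and compute and a shell command to move; the robot and the scene stay as the last step left them, time stands still between calls to the robot, and variables do not carry over. Pictures are saved under pics/ and viewed, at most 10 in all, crops included, and the job is handed in when it is done.

```bash
mkdir -p pics
python3 - <<'E'
from plant import r
import numpy as np,cv2
for n in("scene","top"):
    p,d=r.grab_frame(n); cv2.imwrite(f"pics/{n}0.png",p[:,:,::-1]); np.savez(f"pics/{n}0.npz",p=p,d=d)
    i=r.camera_info(n); print(n,np.round(i["K"],1).tolist(),np.round(i["pose"],3).tolist())
print(r.hold_point_z,r.get_state())
E
```

```text
scene [[480.5, 0.0, 319.1], [0.0, 480.5, 198.0], [0.0, 0.0, 1.0]] [[-0.759, -0.389, 0.522, -0.064], [-0.651, 0.445, -0.616, 0.698], [0.008, -0.807, -0.591, 0.604], [0.0, 0.0, 0.0, 1.0]]
top [[475.4, 0.0, 320.3], [0.0, 475.4, 198.1], [0.0, 0.0, 1.0]] [[0.002, -0.996, 0.089, 0.377], [-1.0, -0.004, -0.018, 0.129], [0.018, -0.089, -0.996, 0.925], [0.0, 0.0, 0.0, 1.0]]
0.0187 {'time': 0.1, 'joint_positions': array([-1.33699757e+00,  4.23746312e-01,  1.63057926e+00, -4.21195868e-05,
        1.08855690e+00, -1.90347086e-02]), 'joint_velocities': array([ 3.34630295e-04, -1.78498570e-03, -2.32144065e-03,  6.07163154e-04,
        4.94128064e-04, -8.28860126e-05]), 'joint_efforts': array([-5.62761470e-04, -5.45611310e+01, -2.74324536e+01,  6.45053596e-02,
        1.87896041e-02, -2.79119575e-05]), 'eef_pos': array([ 0.15622627, -0.60467323,  0.2220042 ]), 'orientation': array([ 9.92018601e-01,  1.26089962e-01, -8.76630230e-05, -6.39195652e-04]), 'wrist_force': array([ 0.58895171,  0.00939669, -0.02213013]), 'ft_torque': array([-0.02542272, -0.0219136 , -0.00912081]), 'gripper_force': 0.0, 'gripper_width': 0.08809622585543532}
```

View pics/top0.png

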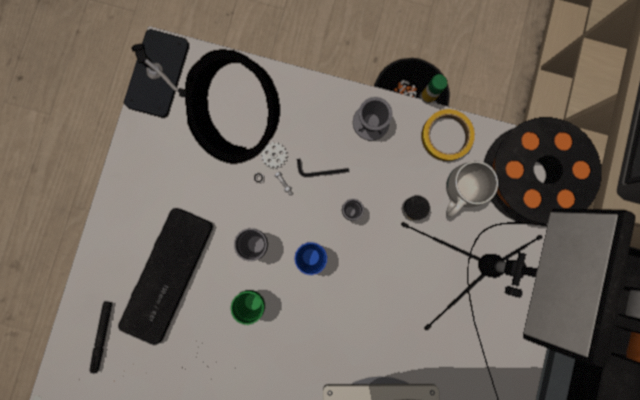

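View pics/scene0.png

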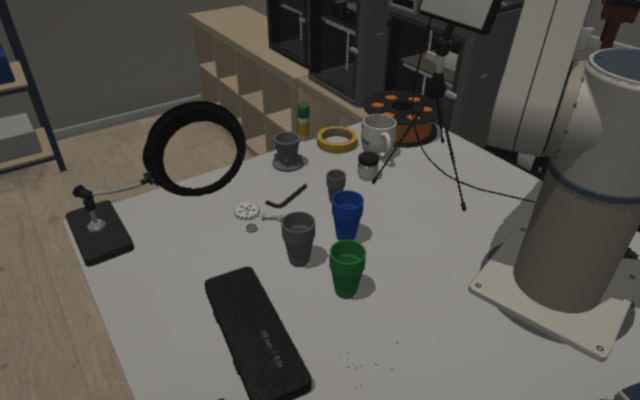

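The top view shows the wide cup at (251,244), narrow cup at (352,210), holder at (375,118), blue cup at (311,258), green cup at (248,307), and ring lamp at (232,105). The scene view agrees: wide cup (298,240), holder (286,152).

```bash
cat > h.py <<'E'
import numpy as np,cv2
from plant import r
def cloud(n,d):
    i=r.camera_info(n);K=i["K"];T=np.array(i["pose"]);v,u=np.mgrid[:400,:640]
    P=np.stack([(u-K[0][2])/K[0][0]*d,(v-K[1][2])/K[1][1]*d,d],-1)@T[:3,:3].T+T[:3,3]
    P[d<=0]=np.nan; return P
def circ(q):
    c=cv2.minEnclosingCircle((q[:,:2]*1000).astype(np.float32)); 
    A=np.c_[2*q[:,:2],np.ones(len(q))];s=np.linalg.lstsq(A,(q[:,:2]**2).sum(1),rcond=None)[0]
    return np.round([c[0][0],c[0][1],2*c[1]],1),"lsq",np.round([*s[:2]*1000,2000*np.sqrt(s[2]+s[0]**2+s[1]**2)],1)
E
python3 - <<'E'
from h import *
C={n:cloud(n,np.load(f"pics/{n}0.npz")["d"]) for n in("top","scene")}
P=C["top"]
cen={}
for k,(u,v),w in(("wide",(251,244),26),("narrow",(352,210),16),("holder",(375,118),26),("blue",(311,258),24),("green",(248,307),24),("lamp",(232,105),60)):
    q=P[v-w:v+w,u-w:u+w].reshape(-1,3);q=q[q[:,2]>.012]
    zt=np.percentile(q[:,2],98); t=q[q[:,2]>zt-.012]
    print(k,"top z",round(zt,4),len(t),*circ(t)); cen[k]=circ(t)[0][:2]/1000
# scene: height bands
for k in("wide","holder","narrow"):
    q=C["scene"].reshape(-1,3);q=q[(np.hypot(*(q[:,:2]-cen[k]).T)<.045)&(q[:,2]>.012)]
    zt=np.percentile(q[:,2],98)
    for a,b in((zt-.02,zt-.003),(zt-.005,zt+.01)):
        t=q[(q[:,2]>a)&(q[:,2]<b)]
        if len(t)>5: print("scene",k,round(zt,4),len(t),*circ(t))
# tall stuff near path
q=P.reshape(-1,3);
for u,v in((435,88),(448,135),(472,185),(416,208),(545,160),(590,260)):
    print((u,v),np.round(P[v,u],3))
m=(q[:,2]>.15)&(q[:,0]>.1);print(np.round(np.nanpercentile(q[m],[0,50,100],axis=0),2) if m.any() else 0)
E
```

```text
wide top z 0.0911 207 [370.3 236.4  57.9] lsq [370.3 236.   54.4]
narrow top z 0.0699 123 [433.8  54.7  39.6] lsq [433.6  54.9  36.6]
holder top z 0.0715 427 [611.2  12.2  63.9] lsq [610.3  13.   55.2]
blue top z 0.0913 179 [346.2 130.9  57.5] lsq [346.3 130.9  54.3]
green top z 0.0911 228 [261.6 240.1  57.5] lsq [261.8 239.9  54.3]
lamp top z 0.2155 567 [621.1 227.3 131.9] lsq [587.9 270.5 154.5]
scene wide 0.0924 494 [371.2 239.5  59.6] lsq [370.6 238.8  54.4]
scene wide 0.0924 231 [372.  238.1  60.1] lsq [370.9 238.5  54.7]
scene holder 0.0731 270 [613.7  16.6  64.9] lsq [611.5  15.7  51.7]
scene holder 0.0731 168 [611.8  13.5  67.2] lsq [611.7  15.3  56.3]
scene narrow 0.0706 226 [436.1  57.2  43.7] lsq [434.8  56.9  36.9]
scene narrow 0.0706 104 [435.1  56.8  41.9] lsq [434.9  56.8  36.4]
(435, 88) [ 0.652 -0.093  0.091]
(448, 135) [ 0.587 -0.142 -0.001]
(472, 185) [ 0.486 -0.185  0.006]
(416, 208) [ 0.438 -0.064  0.051]
(545, 160) [ 0.533 -0.32   0.029]
(590, 260) [ 0.357 -0.17   0.416]
[[ 0.25 -0.21  0.15]
 [ 0.34 -0.16  0.39]
 [ 0.68  0.33  0.44]]
```

```bash
python3 - <<'E'
from h import *
for n in("top","scene"):
    q=cloud(n,np.load(f"pics/{n}0.npz")["d"]).reshape(-1,3)
    q=q[(q[:,2]>.15)&(np.hypot(q[:,0],q[:,1])<1.1)]
    k=np.floor(q[:,:2]*10).astype(int)
    print(n)
    for c in np.unique(k,axis=0):
        z=q[(k==c).all(1)][:,2]
        if len(z)>8: print(c/10,len(z),z.min().round(2),z.max().round(2),end=" | ")
    print()
E
python3 -m handwheel '[[0,0,-1,0,0,0,1],[0,0,-1,0,0,0,1],[0,0,-1,0,0,0,1],[0,0,-1,0,0,0,1]]'
python3 -c "
from plant import r
s=r.get_state();print(s['joint_positions'],s['eef_pos'])"
```

```text
top
[ 0.2 -0.2] 3690 0.15 0.44 | [ 0.3 -0.3] 87 0.15 0.44 | [ 0.3 -0.2] 9566 0.15 0.44 | [ 0.4 -0.3] 44 0.43 0.44 | [ 0.4 -0.2] 1048 0.15 0.44 | [0.5 0.1] 467 0.15 0.22 | [0.5 0.2] 271 0.15 0.2 | [0.6 0.1] 196 0.17 0.22 | [0.6 0.2] 969 0.15 0.22 | [0.6 0.3] 281 0.15 0.18 | 
scene
[-0.1  0. ] 6296 0.15 0.39 | [ 0.  -0.1] 469 0.34 0.45 | [0. 0.] 14039 0.15 0.46 | [ 0.1 -1.1] 148 0.15 0.21 | [ 0.1 -1. ] 192 0.15 0.23 | [ 0.1 -0.7] 85 0.23 0.32 | [ 0.1 -0.6] 1098 0.23 0.35 | [0.1 0. ] 5309 0.25 0.46 | [0.1 0.1] 343 0.29 0.34 | [ 0.2 -1.1] 438 0.15 0.23 | [ 0.2 -1. ] 9 0.15 0.16 | [ 0.2 -0.2] 864 0.15 0.4 | [ 0.3 -1.1] 44 0.15 0.23 | [ 0.3 -0.2] 2281 0.15 0.39 | [ 0.4 -0.9] 144 0.15 0.23 | [ 0.4 -0.8] 640 0.15 0.23 | [ 0.4 -0.7] 173 0.15 0.2 | [ 0.4 -0.2] 253 0.15 0.37 | [ 0.5 -1. ] 9 0.2 0.2 | [ 0.5 -0.7] 266 0.15 0.19 | [0.5 0.1] 274 0.16 0.22 | [0.5 0.2] 382 0.15 0.2 | [ 0.6 -0.7] 276 0.15 0.19 | [0.6 0.1] 87 0.17 0.22 | [0.6 0.2] 1504 0.15 0.22 | [0.6 0.3] 311 0.15 0.19 | [ 0.7 -0.8] 119 0.15 0.21 | [ 0.7 -0.7] 360 0.15 0.22 | [ 0.8 -0.8] 111 0.15 0.2 | 
time: 0.5
eef_pos: [0.1562, -0.6046, 0.4243]
orientation: [0.992, 0.126, -0.0, -0.0]
wrist_force: [-0.6, -0.3, 0.2]
gripper_width: 0.0877
gripper_force: 0.0
[-1.33699801e+00  2.67446956e-01  1.39498932e+00 -2.33471496e-05
  1.47999456e+00 -1.90044409e-02] [ 0.156209   -0.60458314  0.42428834]
```

Obstacles: the panel tops out at z = 0.44 m, at most 0.47 m from the base axis. I'll swing over and outside it, at z = 0.52 m and about 0.62 m out.

```bash
python3 -m handwheel '[[0,0,-1,0,0,0,1],[0,0,-1,0,0,0,1],[0.92,-0.22,0,0,0,0,1],[0.92,-0.22,0,0,0,0,1],[0.92,-0.22,0,0,0,0,1],[0.92,-0.22,0,0,0,0,1],[0.92,-0.22,0,0,0,0,1],[0.92,-0.22,0,0,0,0,1],[0.92,-0.22,0,0,0,0,1],[0.63,-0.74,0,0,0,0,1],[0.63,-0.74,0,0,0,0,1],[0.63,-0.74,0,0,0,0,1],[0.63,-0.74,0,0,0,0,1],[0.63,-0.74,0,0,0,0,1],[0.63,-0.74,0,0,0,0,1],[0.63,-0.74,0,0,0,0,1],[0.63,-0.74,0,0,0,0,1]]'
python3 -m handwheel '[[-0.08,-0.89,0,0,0,0,1],[-0.08,-0.89,0,0,0,0,1],[-0.08,-0.89,0,0,0,0,1],[-0.08,-0.89,0,0,0,0,1],[-0.08,-0.89,0,0,0,0,1],[-0.08,-0.89,0,0,0,0,1],[-0.08,-0.89,0,0,0,0,1],[-0.08,-0.89,0,0,0,0,1],[0,0,0,0,0,0,1]]'
cat >> h.py <<'E'
def to(x,y,z):
    from scipy.spatial.transform import Rotation as R
    s=r.get_state();print(s["eef_pos"],s["joint_positions"].round(2));print("units",(R.from_quat(s["orientation"]).inv().apply(np.array([x,y,z])-s["eef_pos"])/.05).round(2))
E
python3 -c "
from h import *
to(.3707,.2373,.16)"
```

```text
time: 2.2
eef_pos: [0.6192, -0.0984, 0.5223]
orientation: [0.992, 0.126, -0.0, -0.0]
wrist_force: [-0.2, -0.2, -0.1]
gripper_width: 0.0878
gripper_force: 0.0
time: 3.1
eef_pos: [0.4969, 0.2402, 0.5222]
orientation: [0.992, 0.129, -0.001, -0.001]
wrist_force: [-0.3, 0.2, 1.3]
gripper_width: 0.0879
gripper_force: 0.0
[0.49685868 0.24020328 0.52219799] [0.43 0.11 1.38 0.   1.65 1.74]
units [-2.45 -0.58  7.25]
```

```bash
python3 -m handwheel '[[-0.82,-0.19,0.2,0,0,0,1],[-0.82,-0.19,0.6,0,0,0,1],[-0.81,-0.2,0.9,0,0,0,1],[0,0,0.9,0,0,0,1],[0,0,0.9,0,0,0,1],[0,0,0.9,0,0,0,1],[0,0,0.9,0,0,0,1],[0,0,0.9,0,0,0,1],[0,0,0.9,0,0,0,1],[0,0,0,0,0,0,1],[0,0,0,0,0,0,1]]'
python3 - <<'E'
from h import *
to(.3707,.2373,.067)
for n in("top","scene"):
    p,d=r.grab_frame(n); cv2.imwrite(f"pics/{n}1.png",p[:,:,::-1])
s=r.get_state();print(s["time"])
E
```

```text
time: 4.2
eef_pos: [0.3822, 0.2334, 0.1773]
orientation: [0.992, 0.126, -0.001, 0.0]
wrist_force: [0.1, 0.3, 1.1]
gripper_width: 0.0878
gripper_force: 0.0
[0.38216855 0.23336048 0.17725981] [ 0.52  0.23  2.04 -0.    0.87  1.84]
units [-0.2  -0.13  2.21]
4.3
```

View pics/scene1.png

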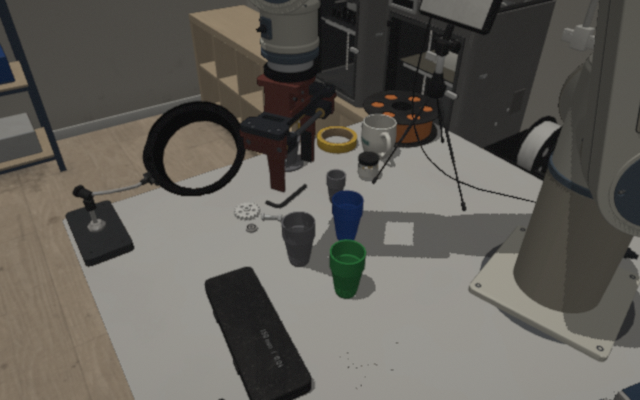

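The scene view shows the open fingers, tips at (277,187) and (308,160), midpoint about (292,174). That matches the TCP's projection, 87 mm above the wide cup (298,220). Next I descend and close.

```bash
python3 -m handwheel '[[-0.2,-0.13,0.3,0,0,0,1],[0,0,0.4,0,0,0,1],[0,0,0.4,0,0,0,1],[0,0,0.4,0,0,0,1],[0,0,0.4,0,0,0,1],[0,0,0.3,0,0,0,1],[0,0,0,0,0,0,1],[0,0,0,0,0,0,1]]'
python3 -c "
from h import *
to(.3707,.2373,.067)"
```

```text
time: 5.1
eef_pos: [0.3721, 0.2384, 0.0686]
orientation: [0.992, 0.126, 0.001, -0.001]
wrist_force: [0.0, -0.4, 0.6]
gripper_width: 0.0883
gripper_force: 0.0
[0.37208731 0.23839639 0.0686015 ] [ 0.54  0.43  2.12 -0.    0.59  1.86]
units [-0.03  0.01  0.03]
```

```bash
python3 -m handwheel '[[0,0,0,0,0,0,0.5],[0,0,0,0,0,0,0.3],[0,0,0,0,0,0,0.3],[0,0,0,0,0,0,0.3],[0,0,0,0,0,0,0.3],[0,0,0,0,0,0,0.3]]' 12
python3 -m handwheel '[[0,0,-0.3,0,0,0,0.3],[0,0,-0.5,0,0,0,0.3],[0,0,-0.8,0,0,0,0.3],[0,0,-0.8,0,0,0,0.3],[0,0,-0.6,0,0,0,0.3],[0,0,0,0,0,0,0.3],[0,0,0,0,0,0,0.3]]'
python3 - <<'E'
from h import *
to(.612,.0142,.24)
C={}
for n in("top","scene"):
    p,d=r.grab_frame(n); cv2.imwrite(f"pics/{n}2.png",p[:,:,::-1]); np.savez(f"pics/{n}2.npz",p=p,d=d)
E
```

```text
time: 5.7
eef_pos: [0.371, 0.2378, 0.0673]
orientation: [0.992, 0.126, 0.0, -0.0]
wrist_force: [-0.4, 0.0, 6.2]
gripper_width: 0.0583
gripper_force: 12.0
time: 6.4
eef_pos: [0.3706, 0.2376, 0.217]
orientation: [0.992, 0.126, 0.0, -0.0]
wrist_force: [-0.5, -0.2, -2.0]
gripper_width: 0.0584
gripper_force: 12.0
[0.37060351 0.23755525 0.21695203] [ 0.54  0.16  2.03 -0.    0.96  1.86]
units [ 3.56  5.53 -0.46]
```

View pics/scene2.png

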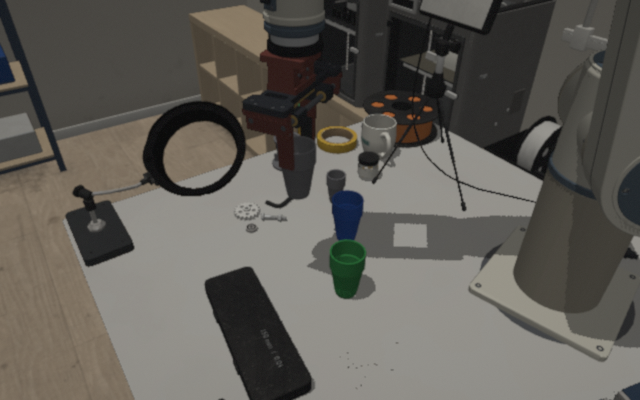

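The scene view shows the wide cup upright in the fingers at (300,165), lifted clear, and the other cups untouched. I'll carry it round the lamp to above the holder.

```bash
python3 -m handwheel '[[0.05,0.4,-0.26,0,0,0,0.3],[0.05,0.75,-0.2,0,0,0,0.3],[0.05,0.75,0,0,0,0,0.3],[0.05,0.75,0,0,0,0,0.3],[0.05,0.75,0,0,0,0,0.3],[0.2,0.5,0,0,0,0,0.3],[0.55,0.3,0,0,0,0,0.3],[0.55,0.3,0,0,0,0,0.3],[0.55,0.3,0,0,0,0,0.3],[0.55,0.3,0,0,0,0,0.3],[0.55,0.3,0,0,0,0,0.3],[0.3,0.13,0,0,0,0,0.3],[0.11,0,0,0,0,0,0.3],[0,0,0,0,0,0,0.3],[0,0,0,0,0,0,0.3]]'
python3 - <<'E'
from h import *
to(.6115,.0142,.15)
e=r.get_state()["eef_pos"]
for n in("top","scene"):
    p,d=r.grab_frame(n); cv2.imwrite(f"pics/{n}3.png",p[:,:,::-1]); q=cloud(n,d).reshape(-1,3)
    q=q[np.hypot(*(q[:,:2]-e[:2]).T)<.05]
    for nm,a,b in(("foot",e[2]-.066,e[2]-.05),("taper",e[2]-.045,e[2]-.012),("holder",.05,.08)):
        t=q[(q[:,2]>a)&(q[:,2]<b)]
        if len(t)>20: print(n,nm,len(t),*circ(t),t[:,2].min(),t[:,2].max())
cv2.imwrite("pics/c3.png",cv2.resize(p[60:220,200:400,::-1],(800,640))[:600])
E
```

```text
time: 8.0
eef_pos: [0.6133, 0.0153, 0.2388]
orientation: [0.992, 0.126, -0.001, -0.0]
wrist_force: [0.9, -0.3, -0.6]
gripper_width: 0.0583
gripper_force: 12.0
[0.61328144 0.01534682 0.23883419] [0.01 0.39 1.64 0.   1.11 1.32]
units [-0.04  0.01  1.78]
top foot 24 [605.7  19.2  29.3] lsq [606.8  17.9  27.4] 0.1741185040886407 0.18815575859884848
top taper 49 [597.9  25.3  26. ] lsq [601.6  21.7  23.2] 0.19406980983618505 0.22279515439197484
top holder 301 [610.2  13.9  62.6] lsq [608.9  14.7  52.6] 0.05001155391820511 0.07363019715164765
scene foot 98 [611.6  18.4  38.7] lsq [612.8  16.7  34.4] 0.1734894362750764 0.18843640191195365
scene taper 309 [609.2  21.   48.1] lsq [612.6  17.1  42.9] 0.1938878745822708 0.22676438258943526
scene holder 441 [612.1  14.6  65.7] lsq [611.3  15.5  53.1] 0.05007182372533259 0.07383657325289794
```

View pics/c3.png

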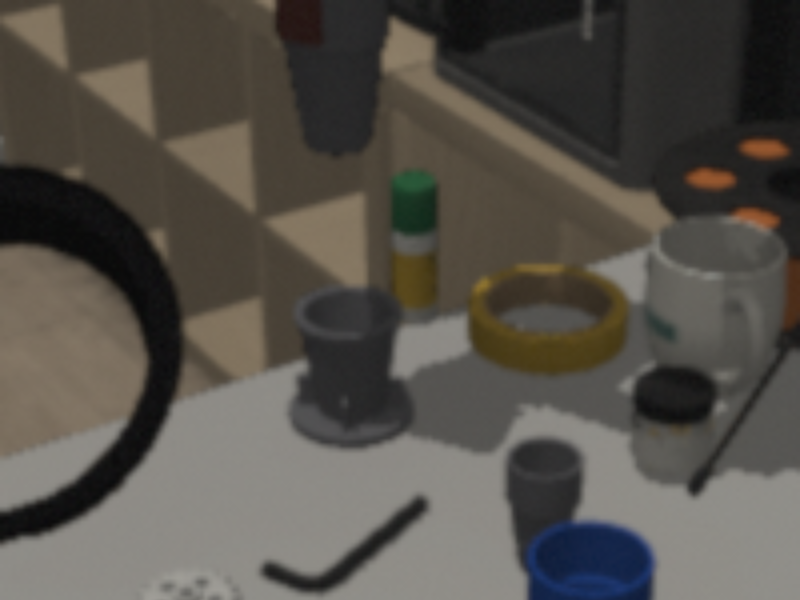

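The crop shows the cup upright at (335,100), straight above the holder mouth at (348,310). Centre offset is about 1.5 mm. I'll lower it with a small correction.

```bash
python3 -m handwheel '[[-0.04,0.01,0.3,0,0,0,0.3],[0,0,0.5,0,0,0,0.3],[0,0,0.5,0,0,0,0.3],[0,0,0.4,0,0,0,0.3],[0,0,0.2,0,0,0,0.3],[0,0,0.2,0,0,0,0.3],[0,0,0.16,0,0,0,0.3],[0,0,0,0,0,0,0.3],[0,0,0,0,0,0,0.3]]'
python3 -m handwheel '[[0,0,0.08,0,0,0,0.3],[0,0,0.08,0,0,0,0.3],[0,0,0.08,0,0,0,0.3],[0,0,0.04,0,0,0,0.3],[0,0,0,0,0,0,0.3],[0,0,0,0,0,0,0.3]]'
python3 -m handwheel '[[0,0,0.04,0,0,0,0.3],[0,0,0.02,0,0,0,0.3],[0,0,0,0,0,0,0.3],[0,0,0,0,0,0,0.3]]'
```

```text
time: 9.0
eef_pos: [0.6132, 0.0141, 0.1275]
orientation: [0.992, 0.126, 0.0, 0.0]
wrist_force: [0.1, 0.6, -1.1]
gripper_width: 0.0579
gripper_force: 12.0
time: 9.6
eef_pos: [0.6128, 0.0141, 0.1129]
orientation: [0.992, 0.126, -0.0, -0.0]
wrist_force: [-0.1, -0.4, -0.3]
gripper_width: 0.0582
gripper_force: 12.0
time: 10.0
eef_pos: [0.6128, 0.0141, 0.11]
orientation: [0.992, 0.126, 0.0, 0.0]
wrist_force: [0.5, -0.7, -0.7]
gripper_width: 0.0579
gripper_force: 12.0
```

```bash
for i in 1; do python3 -m handwheel '[[-0.02,0,0.03,0,0,0,0.3],[0,0,0.03,0,0,0,0.3],[0,0,0.03,0,0,0,0.3],[0,0,0,0,0,0,0.3],[0,0,0,0,0,0,0.3]]'; done
python3 -m handwheel '[[0,0,0.03,0,0,0,0.3],[0,0,0,0,0,0,0.3],[0,0,0,0,0,0,0.3]]'
python3 -m handwheel '[[0,0,0.03,0,0,0,0.3],[0,0,0,0,0,0,0.3],[0,0,0,0,0,0,0.3]]'
```

```text
time: 10.5
eef_pos: [0.6118, 0.0138, 0.1054]
orientation: [0.992, 0.126, -0.0, -0.0]
wrist_force: [-0.3, -0.1, -0.0]
gripper_width: 0.0583
gripper_force: 12.0
time: 10.8
eef_pos: [0.6118, 0.0138, 0.1039]
orientation: [0.992, 0.126, -0.0, -0.0]
wrist_force: [0.3, 0.9, -0.5]
gripper_width: 0.0583
gripper_force: 12.0
time: 11.1
eef_pos: [0.6118, 0.0139, 0.1024]
orientation: [0.992, 0.126, -0.0, -0.0]
wrist_force: [0.8, -0.1, -0.9]
gripper_width: 0.0583
gripper_force: 12.0
```

Underside is now about 35 mm up, with no contact yet. I'll keep going in 1 mm steps.

```bash
python3 -m handwheel '[[0,0,0.02,0,0,0,0.3],[0,0,0,0,0,0,0.3],[0,0,0,0,0,0,0.3]]'
python3 -m handwheel '[[0,0,0.02,0,0,0,0.3],[0,0,0,0,0,0,0.3],[0,0,0,0,0,0,0.3]]'
```

```text
time: 11.4
eef_pos: [0.6119, 0.0139, 0.1015]
orientation: [0.992, 0.126, 0.0, -0.0]
wrist_force: [-0.6, 1.0, -0.0]
gripper_width: 0.0584
gripper_force: 12.0
time: 11.7
eef_pos: [0.6119, 0.014, 0.1006]
orientation: [0.992, 0.126, 0.0, -0.0]
wrist_force: [0.7, 1.6, 1.0]
gripper_width: 0.0583
gripper_force: 12.0
```

Light contact at an underside height of about 33 mm, as expected. Now I'll let go gently.

```bash
python3 -m handwheel '[[0,0,0,0,0,0,0.3],[0,0,0,0,0,0,0.3],[0,0,0,0,0,0,0.3]]' 3
python3 -m handwheel '[[0,0,0,0,0,0,0.7],[0,0,0,0,0,0,0.8],[0,0,0,0,0,0,1],[0,0,0,0,0,0,1],[0,0,0,0,0,0,1],[0,0,0,0,0,0,1]]'
python3 - <<'E'
from h import *
for n in("top","scene"):
    p,d=r.grab_frame(n); cv2.imwrite(f"pics/{n}4.png",p[:,:,::-1])
cv2.imwrite("pics/c4.png",cv2.resize(p[60:210,200:400,::-1],(800,600)))
E
```

```text
time: 12.0
eef_pos: [0.6119, 0.0139, 0.1005]
orientation: [0.992, 0.126, 0.0, -0.0]
wrist_force: [0.1, 2.1, 1.0]
gripper_width: 0.0587
gripper_force: 3.0
time: 12.6
eef_pos: [0.6119, 0.0138, 0.1005]
orientation: [0.992, 0.126, 0.0, 0.0]
wrist_force: [0.2, -0.6, 0.6]
gripper_width: 0.0879
gripper_force: 0.0
```

View pics/c4.png

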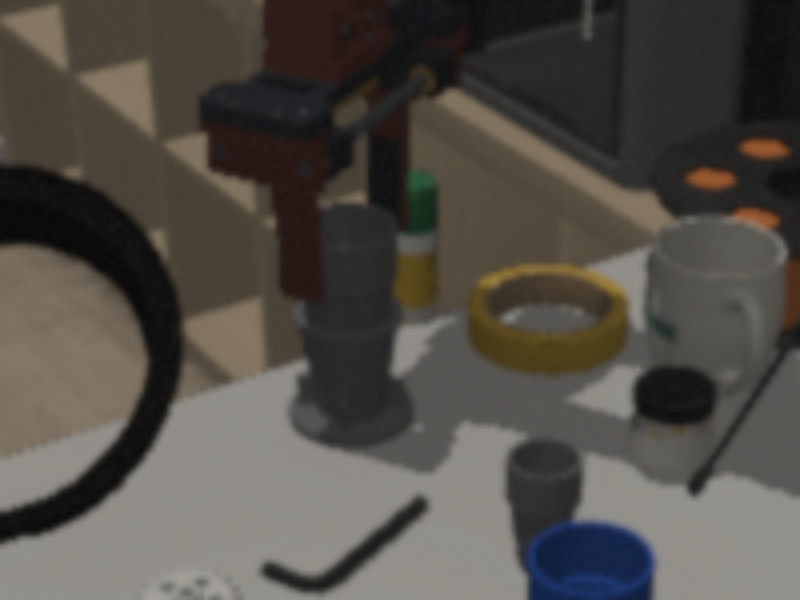

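The crop shows the cup upright in the holder (collar at (355,250), holder rim at (350,320)) and the fingers open and clear of it. I'll retreat straight up and check.

```bash
python3 -m handwheel '[[0,0,-0.2,0,0,0,1],[0,0,-0.4,0,0,0,1],[0,0,-0.6,0,0,0,1],[0,0,-0.8,0,0,0,1],[0,0,-0.8,0,0,0,1],[0,0,-0.4,0,0,0,1],[0,0,0,0,0,0,1],[0,0,0,0,0,0,1],[0,0,0,0,0,0,1]]'
python3 - <<'E'
from h import *
for n in("top","scene"):
    p,d=r.grab_frame(n); cv2.imwrite(f"pics/{n}5.png",p[:,:,::-1]); q=cloud(n,d).reshape(-1,3)
    for nm,c,a,b in(("rim",(.6115,.0142),.105,.14),("holder foot",(.6115,.0142),.004,.012),("narrow",(.4345,.0557),.055,.08)):
        t=q[(np.hypot(*(q[:,:2]-c).T)<.05)&(q[:,2]>a)&(q[:,2]<b)]
        if len(t)>20: print(n,nm,len(t),*circ(t),np.percentile(t[:,2],98).round(4))
cv2.imwrite("pics/c5.png",cv2.resize(p[60:210,200:400,::-1],(800,600)))
E
```

```text
time: 13.6
eef_pos: [0.6109, 0.0138, 0.259]
orientation: [0.992, 0.126, -0.001, -0.0]
wrist_force: [-0.6, 0.3, -0.0]
gripper_width: 0.0876
gripper_force: 0.0
top rim 269 [610.7  13.2  58.5] lsq [610.   13.1  54.4] 0.1253
top holder foot 334 [610.3  12.9  73.3] lsq [610.8  12.5  61. ] 0.0098
top narrow 130 [433.5  54.7  39.5] lsq [433.6  55.   36.6] 0.0697
scene rim 430 [612.4  15.3  65.2] lsq [611.8  14.9  54.6] 0.1258
scene holder foot 236 [601.9  18.4  89.6] lsq [608.3  17.8  57.1] 0.0116
scene narrow 252 [434.9  55.6  44.8] lsq [435.   56.8  36.8] 0.0709
```

View pics/c5.png

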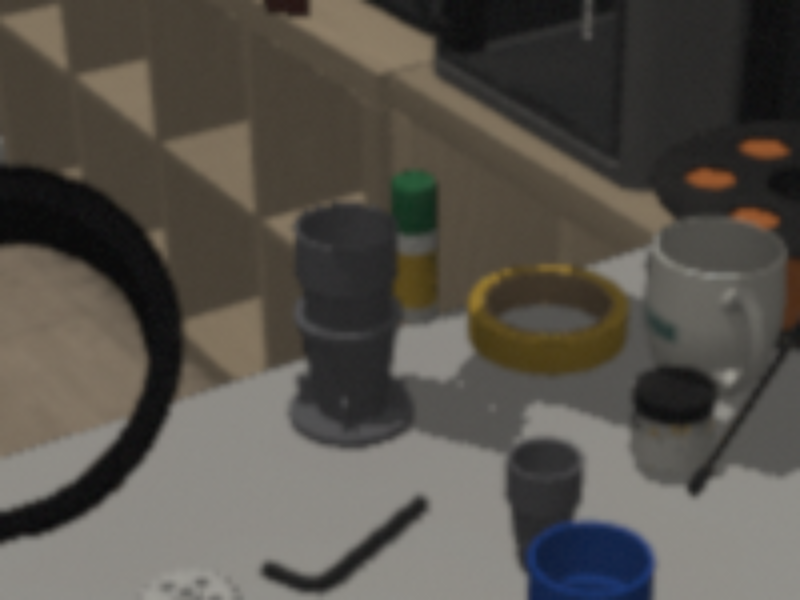

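The crop shows the cup seated upright in the holder, rim at (347,225) above the holder rim at (347,315). The rim stands at about 0.124 m, so the underside is about 33 mm up and centred within 1 to 2 mm. The narrow cup hasn't moved and the arm is clear, so I'm handing in.

```bash
python3 -c "
from plant import r
print(r.sign_off())"
```

```text
the job is handed in; nothing more can be done
None
```

The wide cup rests upright in the holder, released, with its underside about 33 mm up and centred within 1 to 2 mm; the holder and narrow cup have not moved, and the job was handed in at about 14 s (no verdict was returned).

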